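# Shim the rocking breadboard

## Robot

A 7-joint arm with a two-finger parallel gripper is mounted at the origin on a cart in front of the work surface, level with it; the furniture and walls round the work are solid. World frame = base frame: x ahead of the robot, y to its left, z up, the work surface at z = 0. Lengths are in m, angles in rad, forces in N, time in s.
With the tool pointing down it reaches from about 0.4 to 0.875 m from the base axis. Payload 6.5 kg.
Tool frame: the origin (TCP) lies at the very end of the fingers, on their centre line; the grasp point (between the pads) lies 19 mm behind it; z points along the fingers, y is the line along which they close (so a half turn about z gives the same grasp; the last joint's range is limited). The gripper opens to 88 mm and grips with 3 to 60 N. Pads are 18 mm wide; open, the fingers measure 123 mm over their backs; the gripper's body (75 mm by 187 mm) begins 45 mm behind the grasp point.
Start: joints at [-1.195, 0.536, -0.004, 1.538, 0.003, 1.067, -0.071], TCP at [0.278, 0.588, 0.239] pointing down, gripper open.
Joint ranges: [-2.7, 2.7], [-0.37, 2.16], [-1.27, 1.26], [0.24, 2.4], [-1.31, 4.45], [0.19, 1.91], [-2.76, 2.76]. Speed limits (rad/s): [2.39, 2.39, 3.14, 3.14, 3.14, 3.14, 3.14].

## Interface

Orientations are given as [roll, pitch, yaw] about the fixed x, y, z axes, in that order (R = Rz(yaw) Ry(pitch) Rx(roll)).
In Python, from cell import r gives the robot as it stands.
- The arm moves only by the tool carry_out, never from a script. Its argument "increments" is one flat list of numbers, 7 for each row, row after row: the shift along the tool's x, y, z in m, then the turn, a rotation vector about the tool's x, y, z in degrees, then the finger opening in m, from 0 to 0.0881. In form: [dx, dy, dz, wx, wy, wz, claw, dx, dy, dz, wx, wy, wz, claw, ...]. A call has 1 to 12 rows; each row shifts and turns the commanded pose from where the row before left it, along the tool's axes as they then stand; what a row does not reach is not made up. A row lasts 1/8 s, in which the tool goes at most 62.5 mm and 10.7 degrees, less where a joint would pass 70% of its speed; a pose out of reach is approached as far as the arm can. A call with a gripper value outside its range is refused whole. The fingers move at their own pace and stop on an object; "grip_force" is the grip in N (left out, the last holds). Time passes only in rows, so rows that do not move let the fingers close. It gives the time, the measured TCP pose, the force, the opening and the grip force at its end, in the units of the state.
- r.state(): the state, without advancing time (a new reading comes with each control period).
- r.capture(name): name is "side" or "top" or "wrist"; returns a dict with "img" (480x640x3 uint8, red, green, blue), "fovy" (degrees; the focal length in pixels is half the picture's height over the tangent of half this angle, whatever the lens; pixels are square), "cx", "cy" (the principal point, pixels), "dist_coeffs" ([k1, k2, p1, p2, k3] as OpenCV has them; the pictures are not rectified), "pose" (4x4, takes a point from camera to world coordinates). Camera axes: x right, y up, looking along -z (the intrinsics and any distortion apply to the point x, -y, -z); pixel columns grow to the right and rows downward; lengths in m; the calibration is good to about 2 mm. A picture is of the moment at which its call begins. There is no depth.
- r.hand_in(): hands the job in; it is judged then, once.
The state is a dict: "time": time; "qpos": joint angles; "dq": joint speeds; "effort": joint torques, N m; "tool_pos": TCP position; "ee_rot": TCP orientation; "ft_force": force on the tool from outside, world axes, zero at the start; "torque": the same for the moment, N m; "finger_gap": finger opening in m; "grasp_force": force on a finger pad.
Only numpy, scipy, OpenCV 4.12 (cv2) and the standard library are available. Lean on these libraries where they do the work, as an engineer would, in place of code of your own. Each camera call takes 0.05 s, during which the arm holds its last target. There are 200 camera calls.

## Task

The portable breadboard rocks because its near left foot is too short and hangs clear of the table. Push the loose wedge shim, thin end first, along the table and under that foot until it is snug, without lifting the shim or shoving the board out of place. Then check it: with the fingertips press firmly down (about 10 N) on the corner of the board right above that foot, and finish while still holding that press, with the board staying level and not rocking; leave everything else alone.

Things in the scene. Friction and masses are not known exactly. Their poses are not given: they have to be found in the camera images.
- small_board: Loose aluminium breadboard, plate 200 (x) x 180 (y) x 12 mm, about 2.4 kg, with an iris and a lens on posts fixed on its right half (97 mm above the plate). Origin on the table under its centre; x away from the robot (+-0.35 rad), y left, z up; plate top z = 40. Round feet 28 mm wide at x = +-80, y = +-70: three stand on rubber pads, the one at x = -80, y = +70 ends 8 mm short.
- short_foot (a point): Centre of the flat underside of the short foot (28 mm in diameter), 8 mm above the table; axes as the breadboard's. Unshimmed, 2 to 4 N down on its corner tips the board: this corner sinks 8 mm, the opposite one rises. Pushed sideways by more than about 10 N the board slides.
- press_spot (a point): Point on the plate's top, straight above the short foot, 40 mm above the table; where to press. The plate is free of other things within 90 mm of it. Axes as the breadboard's.
- shim: Loose grey plastic wedge shim lying flat, 95 x 44 mm, 100 g. Origin mid-underside; x from thick to thin end (towards the foot), z up. The ramp rises evenly from 2 mm at the tip (x = +47.5) to 18 mm at x = -37.5 (8 mm high 32 mm from the tip); then an upright heel, 10 long, 44 wide, 24 mm high. It slides with under 2 N until it wedges, then resistance soon passes 4 N; it stays where left.
- shim_tip (a point): Middle of the shim's thin front edge, on the table; axes as the shim's.
- shim_heel (a point): Middle of the heel's back face, 12 mm above the table; axes as the shim's.
- lens_tube: Bystander: upright dark lens tube with a red cap, 32 mm in diameter, 56 mm high, left of the board. Origin under its centre.
- clamp_fork: Bystander: flat black clamping fork, 42 x 70 x 16 mm, in front of the board, right of the shim. Origin under its centre.
- driver: Bystander: screwdriver, 182 mm long, 24 mm thick, lying on the table on the left. Origin under its centre.
- can: Bystander: objective can, black with a white cap, 36 mm in diameter, 61 mm high, on the left. Origin under its centre.
- block: Bystander: black beam block, 72 mm high, on a round foot 40 mm in diameter, on the right. Origin under its centre.
- power_head: Bystander: flat black power sensor head, 73 x 42 x 16 mm, on the right. Origin under its centre.
Mind the look-alikes: they are no part of the job. Leave any green look-alike of the shim alone.

How it is judged:
By the outcome, as a careful person would: the job done as asked, in the order asked, and still so for the second after the job is handed in, while the arm keeps its last pose, push and grip.
It also fails if it takes over 45 s, if anything falls off the work surface, if the arm or the gripper's body presses on something with over 40 N, if the wrist force passes 120 N, or if a joint passes its speed limit or range.

## Working session

There is one attempt and no reset: what is moved stays moved. The work goes in short steps, Python scripts to look and compute and a tool call to move; the robot and the scene stay as the last step left them, time stands still between calls to the robot, and variables do not carry over. Pictures are saved under pics/ and viewed, at most 10 in all, crops included, and the job is handed in when it is done.

Besides the shell and the picture viewer there is one more tool, called after "Request:" as name(argument=value, ...) on one line, values as JSON. carry_out: Moves the arm, as the interface text tells. Its arguments: {"type":"object","properties":{"increments":{"type":"array"},"grip_force":{"type":"number"}},"required":["increments"]}

```bash
mkdir -p pics; ls
cat > h.py <<'E'
import numpy as np, cv2
from cell import r
def cam(name,png=None):
    c=r.capture(name)
    if png: cv2.imwrite('pics/'+png,c['img'][:,:,::-1])
    return c
def K(c):
    f=240/np.tan(np.radians(c['fovy'])/2); return np.array([[f,0,c['cx']],[0,f,c['cy']],[0,0,1.]])
def ray(c,px,z):
    p=cv2.undistortPoints(np.array(px,float).reshape(-1,1,2),K(c),np.array(c['dist_coeffs'],float)).reshape(-1,2)
    T=np.array(c['pose']); d=np.c_[p[:,0],-p[:,1],-np.ones(len(p))]@T[:3,:3].T
    o=T[:3,3]; return o+d*((z-o[2])/d[:,2])[:,None]
def proj(c,P):
    T=np.array(c['pose']); q=(np.atleast_2d(P)-T[:3,3])@T[:3,:3]; q=q*[1,-1,-1]
    return cv2.projectPoints(q,np.zeros(3),np.zeros(3),K(c),np.array(c['dist_coeffs'],float))[0].reshape(-1,2)
E
python3 - <<'E'
from h import *
a=cam('top','top0.png');b=cam('side','side0.png')
for c in(a,b):print(np.round(c['pose'],3),c['fovy'],c['dist_coeffs'])
print(r.state())
E
```

```text
pics
[[ 0.012  0.996 -0.084  0.469]
 [-1.     0.013  0.014 -0.028]
 [ 0.015  0.084  0.996  1.186]
 [ 0.     0.     0.     1.   ]] 52.9494426740154 [-0.02103519  0.          0.          0.          0.        ]
[[ 0.887  0.287 -0.362  0.198]
 [-0.462  0.555 -0.692 -0.695]
 [ 0.002  0.781  0.625  0.681]
 [ 0.     0.     0.     1.   ]] 57.060239242101076 [-0.00259377  0.          0.          0.          0.        ]
{'time': 0.1, 'qpos': array([-1.19522468,  0.53706294, -0.00443948,  1.53872787,  0.00262083,
        1.06732607, -0.07122036]), 'dq': array([ 0.00169641, -0.00159606, -0.00047677, -0.0018974 , -0.0003381 ,
        0.00141393, -0.00048029]), 'effort': array([ 2.50605262e-03, -5.72076845e+01,  9.93767716e-01, -2.52231091e+01,
       -5.62235818e-02,  1.33961279e-02,  2.99218834e-05]), 'tool_pos': array([0.27768769, 0.58710289, 0.23796261]), 'ee_rot': array([-3.14007964e+00,  1.30391997e-04,  2.69988316e+00]), 'ft_force': array([-0.06370319,  0.07268583, -0.0513082 ]), 'torque': array([-0.00632869,  0.07168568, -0.00256152]), 'grasp_force': 0.0, 'finger_gap': 0.08804032031498799}
```

View pics/top0.png

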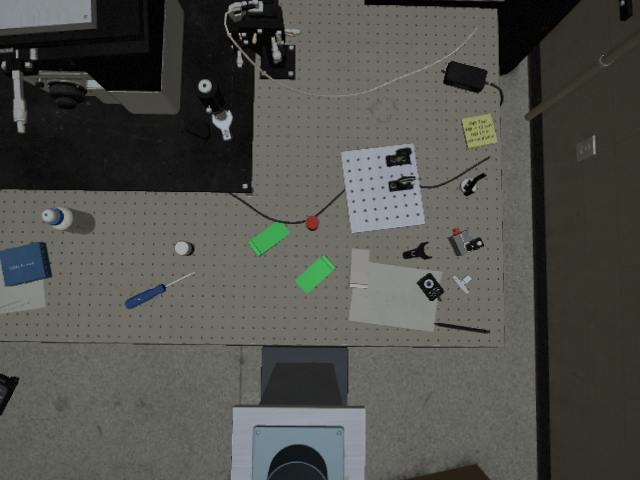

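View pics/side0.png

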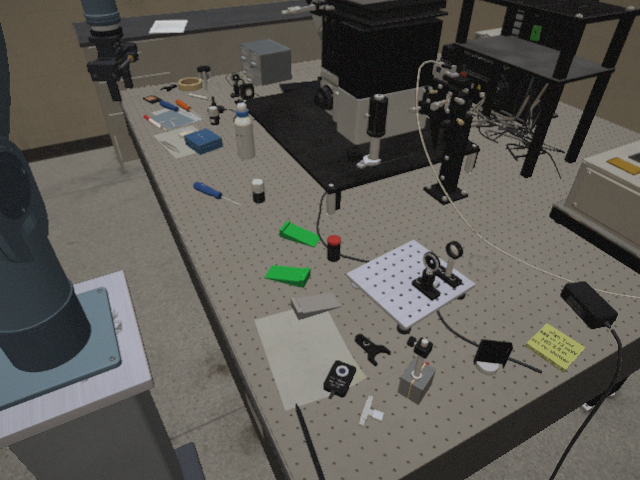

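Top view: the board is at about (384,188). Three wedges could be the shim: green at (268,238), green at (315,273) and grey at (359,270), which is (315,304) in the side view. The grey one fits the description, and the greens are look-alikes. The short foot should be below the plate corner near (352,232). I'll confirm with enlarged crops.

Run:
```python
import cv2,numpy as np
a=cv2.imread('pics/top0.png')[135:310,325:445];b=cv2.imread('pics/side0.png')[230:350,260:480]
a=cv2.resize(a,None,fx=3,fy=3,interpolation=2);b=cv2.resize(b,None,fx=2,fy=3,interpolation=2)
cv2.imwrite('pics/crop.png',np.hstack([a,np.pad(b,((0,a.shape[0]-b.shape[0]),(0,0),(0,0)))]))
```

```text
(no output)
```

View pics/crop.png

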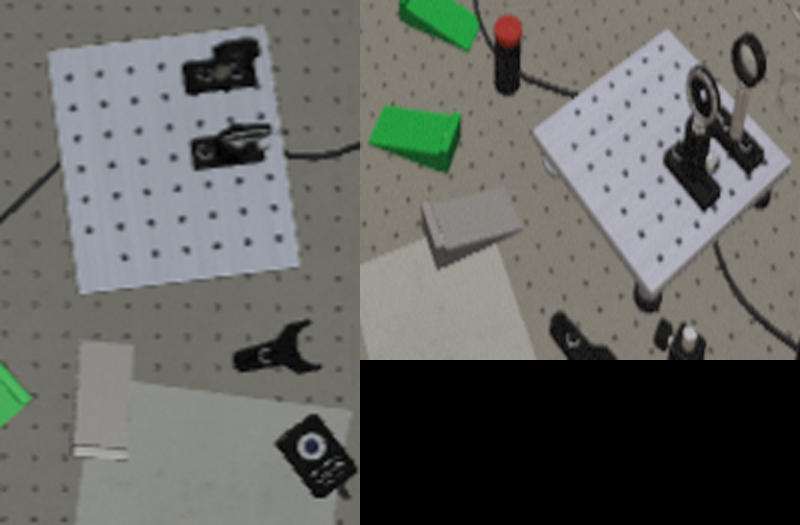

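The crop shows the grey wedge with its tip edge at crop (80,341)–(133,346) and its heel at (74,457)–(127,460), pointing at the board. The board's near-left corner is at crop (80,294).

Run:
```python
from h import *
a=cam('top')
f=lambda L:np.array(L)/3+[325,135]-0.33
t=ray(a,f([(80,341),(133,346)]),.002);h=ray(a,f([(73,458),(127,461)]),.024)
B=ray(a,f([(49,50),(265,26),(300,267),(80,294)]),.04)
print(np.round(t,4),np.round(h,4),np.round(B,4))
T=t.mean(0);H=h.mean(0);d=(T-H)[:2];print('tip',T,'heel',H,'len',np.linalg.norm(d),'yaw',np.degrees(np.arctan2(d[1],d[0])))
C=B.mean(0)[:2];ex=(B[0]+B[1]-B[2]-B[3])[:2];ex/=np.linalg.norm(ex);ey=np.array([-ex[1],ex[0]])
print('C',C,'yaw',np.degrees(np.arctan2(ex[1],ex[0])),'foot',C-.08*ex+.07*ey)
print([np.linalg.norm(B[i]-B[i-1]) for i in range(4)])
# side view check: tip/heel corners in crop (2x,3x; offset 260,230; x-360)
b=cam('side')
g=lambda L:(np.array(L)-[360,0])/[2,3]+[260,230]-.3
print('side tip R',ray(b,g([(521,229)]),.002),'heel top back L,R',ray(b,g([(421,203),(438,240)]),.024), 'board L,near,right',ray(b,g([(533,132),(652,292),(790,162)]),.04))
```

```text
[[ 0.5336 -0.1217  0.002 ]
 [ 0.53   -0.1653  0.002 ]] [[ 0.4386 -0.115   0.024 ]
 [ 0.4367 -0.1583  0.024 ]] [[ 0.7666 -0.092   0.04  ]
 [ 0.7895 -0.2674  0.04  ]
 [ 0.5931 -0.2946  0.04  ]
 [ 0.569  -0.1184  0.04  ]]
tip [ 0.5318081 -0.1434697  0.002    ] heel [ 0.43763262 -0.13661107  0.024     ] len 0.09442490138651934 yaw -4.165397966140688
C [ 0.67953558 -0.19311492] yaw 7.738218575620335 foot [ 0.59083879 -0.13452414]
[np.float64(0.19938802403406966), np.float64(0.1768817793561257), np.float64(0.1982779597571792), np.float64(0.1778436332766651)]
side tip R [[ 0.53172863 -0.16587678  0.002     ]] heel top back L,R [[ 0.44230233 -0.11556919  0.024     ]
 [ 0.44313806 -0.15365885  0.024     ]] board L,near,right [[ 0.57006231 -0.12195505  0.04      ]
 [ 0.59485026 -0.2968371   0.04      ]
 [ 0.78979433 -0.26954638  0.04      ]]
```

The side view agrees. The foot is at about (0.591,-0.135), the shim tip at (0.532,-0.144), the heel at (0.439,-0.137) and the shim heading is -4°. I'll push the heel flat with two nearly closed fingertips at a heading of +2°. First I'll turn the tool to yaw 182° and move round behind the heel.

Request:
carry_out(increments=[0,0,0,0,0,-9.1,0.01,0,0,0,0,0,-9.1,0.01,0,0,0,0,0,-9.1,0.01,-0.027,-0.0488,0,0,0,0,0.01,-0.027,-0.0488,0,0,0,0,0.01,-0.027,-0.0488,0,0,0,0,0.01,-0.027,-0.0488,0,0,0,0,0.01,-0.027,-0.0488,0,0,0,0,0.01,-0.027,-0.0488,0,0,0,0,0.01])

```text
time: 1.32
tool_pos: [0.4507, 0.2989, 0.2388]
ee_rot: [3.142, 0.0, -3.107]
ft_force: [1.0, 1.0, -0.6]
finger_gap: 0.01
grasp_force: 0.0
```

Request:
carry_out(increments=[0.0044,-0.0544,0,0,0,0,0.01,0.0044,-0.0544,0,0,0,0,0.01,0.0044,-0.0544,0,0,0,0,0.01,0.0044,-0.0544,0,0,0,0,0.01,0.0044,-0.0544,0,0,0,0,0.01,0.0044,-0.0544,0,0,0,0,0.01,0.0044,-0.0544,0,0,0,0,0.01,0.0044,-0.0544,0,0,0,0,0.01,0,0,0,0,0,0,0.01,0,0,0,0,0,0,0.01])

```text
time: 2.58
tool_pos: [0.4299, -0.135, 0.2386]
ee_rot: [3.141, -0.0, -3.107]
ft_force: [-0.5, -0.8, 0.2]
finger_gap: 0.0101
grasp_force: 0.0
```

Run:
```python
from h import *
c=cam('wrist','w1.png');print(np.round(c['pose'],3))
print(proj(c,[[.591,-.1345,0.008],[.532,-.1435,.002],[.439,-.137,.024]]))
```

```text
[[-0.035 -0.955 -0.294  0.353]
 [ 0.999 -0.033 -0.01  -0.139]
 [-0.    -0.294  0.956  0.385]
 [ 0.     0.     0.     1.   ]]
[[318.93109905 346.90423328]
 [312.32128285 295.83608544]
 [321.19489392 216.27272602]]
```

View pics/w1.png

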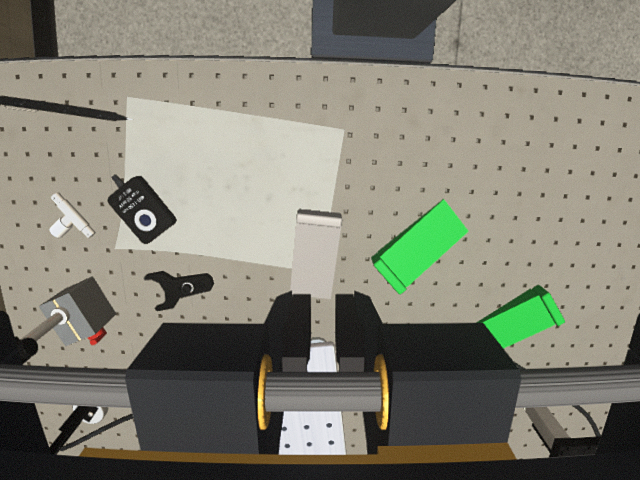

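The wrist view confirms it. The grey shim's heel is at (319,211), its tip at (311,296), and both greens are off to the right. I'll descend behind the heel.

Request:
carry_out(increments=[0.01,-0.001,0.04,0,0,0,0.01,0.01,-0.001,0.04,0,0,0,0.01,0,0,0.04,0,0,0,0.01,0,0,0.04,0,0,0,0.01,0,0,0.03,0,0,0,0.01,0,0,0.02,0,0,0,0.01,0,0,0.01,0,0,0,0.01,0,0,0.01,0,0,0,0.01,0,0,0,0,0,0,0.01,0,0,0,0,0,0,0.01])

```text
time: 3.88
tool_pos: [0.4104, -0.1383, 0.0092]
ee_rot: [-3.141, 0.001, -3.107]
ft_force: [-0.7, -0.0, 0.5]
finger_gap: 0.0101
grasp_force: 0.0
```

Request:
carry_out(increments=[-0.005,0,0.001,0,0,0,0.01,-0.005,0,0,0,0,0,0.01,-0.005,0,0,0,0,0,0.01,-0.005,0,0,0,0,0,0.01,-0.005,0,0,0,0,0,0.01,-0.005,0,0,0,0,0,0.01,-0.005,0,0,0,0,0,0.01,-0.005,0,0,0,0,0,0.01,-0.005,0,0,0,0,0,0.01,0,0,0,0,0,0,0.01])

```text
time: 5.12
tool_pos: [0.4558, -0.1366, 0.0078]
ee_rot: [-3.141, 0.001, -3.106]
ft_force: [0.2, -1.0, -0.6]
finger_gap: 0.01
grasp_force: 0.0
```

Run:
```python
from h import *
c=cam('side');a=cam('top')
x=cv2.resize(c['img'][230:350,260:480],None,fx=2,fy=3,interpolation=2);y=cv2.resize(a['img'][210:300,330:430],None,fx=3.4,fy=4,interpolation=2)
y=np.pad(y,((0,0),(0,0),(0,0)));cv2.imwrite('pics/p2.png',np.hstack([y,x])[:,:,::-1]);print(r.state()['ft_force'],r.state()['tool_pos'])
```

```text
[-0.44631203 -0.12821869 -0.31677695] [ 0.45516341 -0.13671688  0.00773918]
```

View pics/p2.png

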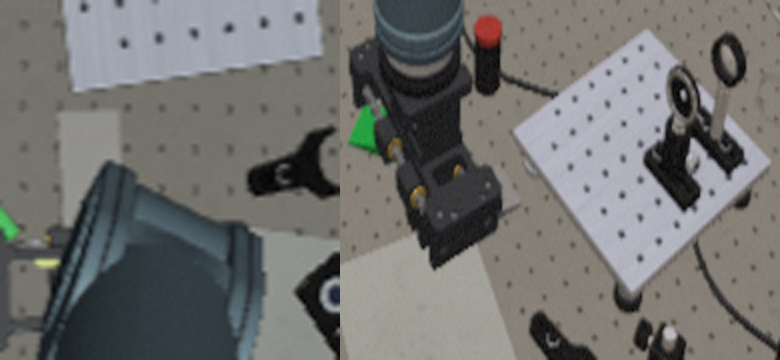

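The top crop shows the shim's tip edge at crop (58,112)–(121,110), now square to the board edge. The tool is behind it.

Run:
```python
from h import *
a=cam('top')
f=lambda L:np.array(L)/[3.4,4]+[330,210]-.35
print(ray(a,f([(58,112),(121,110),(59,150),(62,225)]),[.002,.002,.006,.018]))
print(ray(a,f([(73,92)]),.04), proj(a,[[.591,-.1345,.008]]))
```

```text
[[ 0.55982213 -0.11006092  0.002     ]
 [ 0.56166764 -0.15584074  0.002     ]
 [ 0.53614294 -0.11068169  0.006     ]
 [ 0.49002575 -0.11232043  0.018     ]]
[[ 0.56903169 -0.11787992  0.04      ]] [[356.89600387 224.96314307]]
```

The tip centre is at (0.561,-0.133), heading about +2°, and lined up with the foot. I'll push on.

Request:
carry_out(increments=[-0.005,-0.0002,0,0,0,0,0.01,-0.005,-0.0002,0,0,0,0,0.01,-0.005,-0.0002,0,0,0,0,0.01,-0.005,-0.0002,0,0,0,0,0.01,-0.005,-0.0002,0,0,0,0,0.01,-0.005,-0.0002,0,0,0,0,0.01,-0.003,0,0,0,0,0,0.01,-0.002,0,0,0,0,0,0.01,0,0,0,0,0,0,0.01,0,0,0,0,0,0,0.01])

```text
time: 6.52
tool_pos: [0.4902, -0.1367, 0.0078]
ee_rot: [-3.142, 0.0, -3.107]
ft_force: [-0.6, -0.5, -0.3]
finger_gap: 0.0097
grasp_force: 0.0
```

Request:
carry_out(increments=[-0.002,0,0,0,0,0,0.01,-0.002,0,0,0,0,0,0.01,0,0,0,0,0,0,0.01])

```text
time: 6.9
tool_pos: [0.4943, -0.1365, 0.0077]
ee_rot: [-3.141, 0.0, -3.107]
ft_force: [0.9, 0.1, 0.4]
finger_gap: 0.0099
grasp_force: 0.0
```

Request:
carry_out(increments=[-0.002,0,0,0,0,0,0.01,-0.002,0,0,0,0,0,0.01,0,0,0,0,0,0,0.01])

```text
time: 7.28
tool_pos: [0.4984, -0.1364, 0.0078]
ee_rot: [-3.141, 0.001, -3.107]
ft_force: [0.1, -0.5, -0.1]
finger_gap: 0.0101
grasp_force: 0.0
```

Request:
carry_out(increments=[-0.001,0,0,0,0,0,0.01,-0.001,0,0,0,0,0,0.01,0,0,0,0,0,0,0.01])

```text
time: 7.65
tool_pos: [0.5001, -0.1363, 0.0077]
ee_rot: [-3.142, 0.0, -3.107]
ft_force: [-0.8, 0.1, -0.5]
finger_gap: 0.0101
grasp_force: 0.2
```

Request:
carry_out(increments=[-0.001,0,0,0,0,0,0.01,0,0,0,0,0,0,0.01])

```text
time: 7.9
tool_pos: [0.5011, -0.1363, 0.0077]
ee_rot: [-3.142, 0.0, -3.107]
ft_force: [0.2, 0.6, -1.1]
finger_gap: 0.01
grasp_force: 0.1
```

Request:
carry_out(increments=[-0.001,0,0,0,0,0,0.01,0,0,0,0,0,0,0.01])

```text
time: 8.15
tool_pos: [0.5022, -0.1363, 0.0078]
ee_rot: [-3.141, 0.0, -3.107]
ft_force: [0.3, 1.0, -0.4]
finger_gap: 0.0098
grasp_force: 0.2
```

Request:
carry_out(increments=[-0.001,0,0,0,0,0,0.01,0,0,0,0,0,0,0.01])

```text
time: 8.4
tool_pos: [0.5032, -0.1362, 0.0077]
ee_rot: [-3.142, 0.0, -3.107]
ft_force: [0.1, 0.3, -0.2]
finger_gap: 0.0098
grasp_force: 0.2
```

Request:
carry_out(increments=[-0.001,0,0,0,0,0,0.01,0,0,0,0,0,0,0.01])

```text
time: 8.65
tool_pos: [0.5042, -0.1362, 0.0077]
ee_rot: [-3.142, 0.0, -3.107]
ft_force: [0.1, 0.6, 0.1]
finger_gap: 0.0101
grasp_force: 0.2
```

Request:
carry_out(increments=[-0.001,0,0,0,0,0,0.01,0,0,0,0,0,0,0.01])

```text
time: 8.9
tool_pos: [0.505, -0.1362, 0.0077]
ee_rot: [3.142, -0.0, -3.107]
ft_force: [-0.6, -0.2, 0.5]
finger_gap: 0.0098
grasp_force: 0.5
```

Request:
carry_out(increments=[-0.001,0,0,0,0,0,0.01,0,0,0,0,0,0,0.01])

```text
time: 9.15
tool_pos: [0.5054, -0.1361, 0.0076]
ee_rot: [3.141, -0.001, -3.107]
ft_force: [-3.6, -0.2, 2.7]
finger_gap: 0.0098
grasp_force: 1.6
```

Run:
```python
from h import *
c=cam('side');a=cam('top')
x=cv2.resize(c['img'][230:350,260:480],None,fx=2,fy=3,interpolation=2);y=cv2.resize(a['img'][210:300,330:430],None,fx=3.4,fy=4,interpolation=2)
cv2.imwrite('pics/p3.png',np.hstack([y,x])[:,:,::-1]);print(r.state()['ft_force'],r.state()['tool_pos'])
```

```text
[-3.71285417 -0.47861515  2.86122821] [ 0.50539966 -0.13615329  0.00764152]
```

View pics/p3.png

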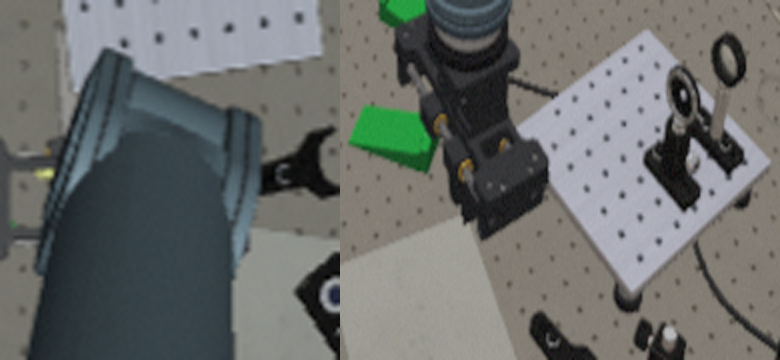

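The board hasn't moved, and resistance rose just where it should wedge. One small nudge more.

Request:
carry_out(increments=[-0.0005,0,0,0,0,0,0.01,0,0,0,0,0,0,0.01])

```text
time: 9.5
tool_pos: [0.5057, -0.1361, 0.0076]
ee_rot: [3.141, -0.001, -3.107]
ft_force: [-5.1, -0.6, 4.2]
finger_gap: 0.0102
grasp_force: 2.5
```

It's snug at 5 N. I'll back off, rise, close the fingers and go above the press spot.

Request:
carry_out(increments=[0.01,0,0,0,0,0,0.01,0.015,0,0,0,0,0,0.01,0,0,-0.03,0,0,0,0.01,0,0,-0.04,0,0,0,0.0,0,0,-0.04,0,0,0,0.0,0,0,0,0,0,0,0.0,0,0,0,0,0,0,0.0])

```text
time: 10.38
tool_pos: [0.4808, -0.1368, 0.1173]
ee_rot: [3.141, -0.0, -3.107]
ft_force: [-0.1, 0.5, 0.2]
finger_gap: 0.0007
grasp_force: 0.0
```

Run:
```python
from h import *
print(r.state()['ft_force'],r.state()['tool_pos'],r.state()['finger_gap'])
c=cam('side');a=cam('top')
x=cv2.resize(c['img'][230:350,260:480],None,fx=2,fy=3,interpolation=2);y=cv2.resize(a['img'][135:255,330:430],None,fx=3.4,fy=3,interpolation=2)
cv2.imwrite('pics/p4.png',np.hstack([y,x])[:,:,::-1])
```

```text
[-0.10532679  0.53800079  0.15062853] [ 0.48081973 -0.13682777  0.11728585] 0.0007494358117549708
```

View pics/p4.png

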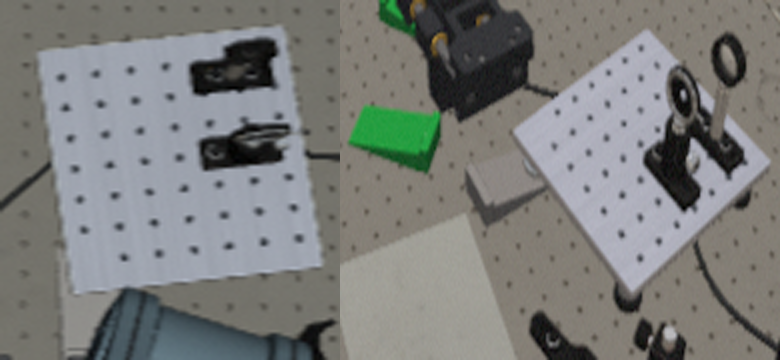

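The shim sits under the near-left foot (crop (520,180)), and the board corners are unchanged. Now to the press spot.

Request:
carry_out(increments=[-0.03,-0.0005,0,0,0,0,0,-0.03,-0.0005,0,0,0,0,0,-0.03,-0.0005,0,0,0,0,0,-0.02,-0.0005,0,0,0,0,0,0,0,0.03,0,0,0,0,0,0,0.025,0,0,0,0,0,0,0.01,0,0,0,0,0,0,0.005,0,0,0,0,0,0,0.003,0,0,0,0,0,0,0,0,0,0,0])

```text
time: 11.72
tool_pos: [0.5918, -0.1352, 0.0452]
ee_rot: [-3.141, 0.001, -3.107]
ft_force: [-0.7, 0.4, 0.7]
finger_gap: 0.0005
grasp_force: 0.0
```

Request:
carry_out(increments=[0,0,0.002,0,0,0,0,0,0,0.001,0,0,0,0,0,0,0,0,0,0,0])

```text
time: 12.1
tool_pos: [0.5915, -0.1352, 0.0418]
ee_rot: [-3.142, 0.0, -3.107]
ft_force: [0.1, 0.7, -0.1]
finger_gap: 0.0005
grasp_force: 0.0
```

Request:
carry_out(increments=[0,0,0.001,0,0,0,0,0,0,0,0,0,0,0])

```text
time: 12.35
tool_pos: [0.5915, -0.1352, 0.0407]
ee_rot: [-3.142, -0.0, -3.107]
ft_force: [0.0, -0.1, 0.2]
finger_gap: 0.0006
grasp_force: 0.0
```

Request:
carry_out(increments=[0,0,0.001,0,0,0,0,0,0,0,0,0,0,0])

```text
time: 12.6
tool_pos: [0.5915, -0.1352, 0.0404]
ee_rot: [3.141, -0.0, -3.107]
ft_force: [-2.2, 1.0, 7.0]
finger_gap: 0.0009
grasp_force: 3.7
```

Request:
carry_out(increments=[0,0,0.0005,0,0,0,0,0,0,0,0,0,0,0])

```text
time: 12.85
tool_pos: [0.5915, -0.1352, 0.0404]
ee_rot: [3.141, -0.0, -3.107]
ft_force: [-3.2, 0.9, 12.3]
finger_gap: 0.0004
grasp_force: 5.7
```

The plate doesn't give at all. I'll trim towards 10 N and ease off the sideways load.

Request:
carry_out(increments=[0.0003,0,-0.0002,0,0,0,0,0,0,0,0,0,0,0,0,0,0,0,0,0,0,0,0,0,0,0,0,0])

```text
time: 13.35
tool_pos: [0.5915, -0.1351, 0.0404]
ee_rot: [3.141, 0.001, -3.107]
ft_force: [-2.4, 0.3, 9.7]
finger_gap: 0.0005
grasp_force: 4.4
```

Run:
```python
from h import *
c=cam('side','s5.png')
x=cv2.resize(c['img'][220:350,260:480],None,fx=3,fy=4,interpolation=2)
cv2.imwrite('pics/p5.png',x[:,:,::-1])
for i in range(4): s=r.state();print(s['time'],s['ft_force'],s['tool_pos']);cam('top')
```

```text
13.4 [-2.72125885  0.74590792  8.79950076] [ 0.5915006  -0.13516619  0.04040182]
13.45 [-1.6256206   1.47858859  8.23639661] [ 0.59153645 -0.13516022  0.0404206 ]
13.5 [-2.57131721  1.01758353  8.44325665] [ 0.59151356 -0.13515148  0.04038309]
13.55 [-2.7261318   0.60764005  8.19194516] [ 0.59148839 -0.13517556  0.04038667]
```

View pics/p5.png

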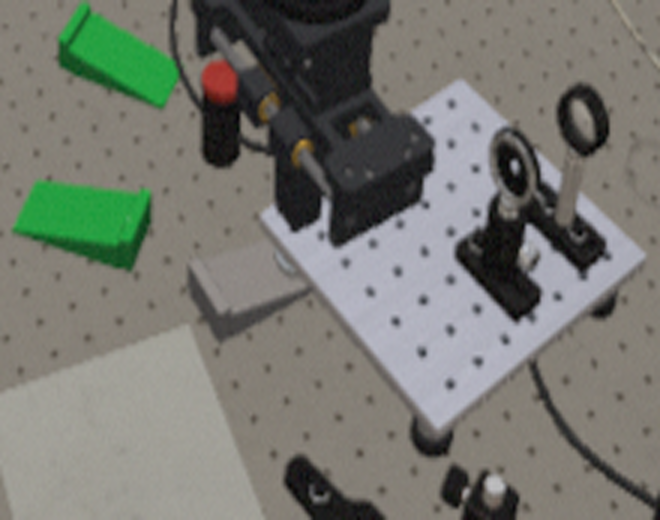

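The picture shows the shim under the foot, the board level and in place, and the fingertips on its near-left corner. The force is about 8.4 N, so I'll trim it up slightly.

Request:
carry_out(increments=[0,0,0.0002,0,0,0,0,0,0,0,0,0,0,0,0,0,0,0,0,0,0,0,0,0,0,0,0,0,0,0,0,0,0,0,0])

```text
time: 14.22
tool_pos: [0.5915, -0.1352, 0.0403]
ee_rot: [3.141, 0.001, -3.107]
ft_force: [-3.1, 1.4, 9.2]
finger_gap: 0.0006
grasp_force: 5.3
```

Run:
```python
from h import *
F=[]
for i in range(5): F.append(r.state()['ft_force']);cam('side')
F=np.array(F);print(F.mean(0),r.state()['tool_pos'])
if 8.8<F[:,2].mean()<12.5: print(r.hand_in())
```

```text
[-2.85452808  1.07349084 10.09166069] [ 0.59152285 -0.13512263  0.04036617]
the job is handed in; nothing more can be done
None
```

The grey shim is pushed snug under the short foot (about 5 N of resistance at the end), the board stayed level and in place, and I handed the job in at about 14.5 s while still pressing its corner with about 10 N.

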